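# Close up a row of form blocks in the corner jig and hold it

## Task

Bring the three loose wooden form blocks into a closed row in the corner jig: flat on the bench, each flush against the fence, the two plain blocks first (in either order) with the first touching the stop, then the bevelled end block touching them, its bevel facing away from the fence. Then press the end block firmly against the fence and down on the bench at the same time with one diagonal push (firm hand pressure, around ten newtons), and finish while still holding that push; do not let go. Leave everything else on the bench where it is.

Things in the scene. Friction and masses are not known exactly. Their poses are not given: they have to be found in the camera images.
- jig: Corner jig fixed to the bench, turned by up to 0.2 rad. Origin on the bench top at the inside corner of fence and stop. Its x axis points level into the fence (away from the robot), y along the fence into the stop (to the robot's left), z up; the blocks belong at negative x and y. A steel strip 6 mm high lies behind the fence.
- fence: Wooden fence of the jig, 20 mm high, 32 mm thick: its inner face is the plane x = 0 of the jig, and it runs from y = +30 to y = -340 mm. Same origin and axes as the jig. Rigid, fixed.
- stop: Wooden stop block of the jig, 20 mm high, 30 mm thick: its inner face is the plane y = 0 of the jig, from x = 0 to x = -65 mm. Same origin and axes as the jig. Rigid, fixed.
- table: The dark wooden bench top, its surface at height 0. It is waxed: the sanded blocks slide on it with a friction coefficient of about 0.3 (0.24 to 0.36), so part of a sideways push on a block that is pressed down is lost to the bench before it reaches the fence.
- square_centre (a point): Centre (12.5 mm above the underside) of the plain square wooden block, 60 mm along x, 60 mm along y, 25 mm high, about 75 g, loose on the bench. Starts within about 0.35 rad of the jig's direction.
- narrow_centre (a point): Centre (12.5 mm above the underside) of the plain narrow block, 60 mm along its x, 40 mm along its y, 25 mm high, about 50 g, loose. Its x starts within about 0.35 rad of the jig's x. Square and narrow block start side by side, either one nearer to the stop, and may stay in that order.
- end_centre (a point): Centre (20 mm above the underside) of the loose bevelled end block, 60 along x, 80 along y, 40 mm high, about 130 g. Its +x side is upright and faces the fence; its -x side is upright up to 12 mm, then a flat 45 degree bevel rises from x = -30 mm, 12 mm above the bench, to x = -2 mm, 40 mm above it. Starts farthest from the stop, within 0.25 rad of the jig's direction.
- bevel_mid (a point): Middle of the bevelled face of the end block, 26 mm above its underside, 16 mm from its centre towards -x; axes as the end block's.
- spool: Bystander: turned wooden thread spool 32 mm across, 34 mm high, standing among the blocks on the robot's side; origin under its centre. To be left alone.
- awl: Bystander: awl with wooden handle, 150 mm long, lying on the far side of the fence; origin under its middle. To be left alone.
- hammer: Bystander: hammer lying on the bench to the robot's right; origin under it. To be left alone.
- offcut: Bystander: plain wooden offcut 90 x 35 x 20 mm, not part of the row, lying to the left beyond the stop; origin under its centre. To be left alone.
- jar: Bystander: closed glass jar 60 mm across, 75 mm high, standing to the left; origin under its centre. To be left alone.
- slicker: Bystander: turned wooden slicker 36 mm across, 58 mm high, standing to the left; origin under its centre. To be left alone.
There are look-alikes about, which are no part of the job. Leave any red look-alike of the part that bears square_centre alone. Leave any yellow look-alike of the part that bears end_centre alone.

How it is judged (in metres and radians):
On the way:
1. the two plain blocks stand in the row, flush with the fence, the first at the stop ((((x of square_centre in the frame of jig between -0.033 and -0.027 m and y of square_centre in the frame of jig between -0.035 and -0.025 m and angle between the x axis of square_centre and the x axis of jig, either way round below 0.06 rad and angle between square_centre's own z axis and vertical below 0.06 rad and height (world z) of square_centre below 0.0155 m) and (x of narrow_centre in the frame of jig between -0.033 and -0.027 m and y of narrow_centre in the frame of jig between -0.085 and -0.075 m and angle between the x axis of narrow_centre and the x axis of jig, either way round below 0.06 rad and angle between narrow_centre's own z axis and vertical below 0.06 rad and height (world z) of narrow_centre below 0.0155 m)) or ((x of narrow_centre in the frame of jig between -0.033 and -0.027 m and y of narrow_centre in the frame of jig between -0.025 and -0.015 m and angle between the x axis of narrow_centre and the x axis of jig, either way round below 0.06 rad and angle between narrow_centre's own z axis and vertical below 0.06 rad and height (world z) of narrow_centre below 0.0155 m) and (x of square_centre in the frame of jig between -0.033 and -0.027 m and y of square_centre in the frame of jig between -0.075 and -0.065 m and angle between the x axis of square_centre and the x axis of jig, either way round below 0.06 rad and angle between square_centre's own z axis and vertical below 0.06 rad and height (world z) of square_centre below 0.0155 m)))), for 0.2 s.
At the end, for the whole second after the job is handed in: Blocks flat in a closed row: within 3 mm of flush with the fence, 5 mm of the butted place, square within 0.06 rad, bevel away from the fence; the robot presses the end block with over 4 N, and it bears on the fence with over 2 N and the bench with over 4 N, for the last second ((((x of square_centre in the frame of jig between -0.033 and -0.027 m and y of square_centre in the frame of jig between -0.035 and -0.025 m and angle between the x axis of square_centre and the x axis of jig, either way round below 0.06 rad and angle between square_centre's own z axis and vertical below 0.06 rad and height (world z) of square_centre below 0.0155 m) and (x of narrow_centre in the frame of jig between -0.033 and -0.027 m and y of narrow_centre in the frame of jig between -0.085 and -0.075 m and angle between the x axis of narrow_centre and the x axis of jig, either way round below 0.06 rad and angle between narrow_centre's own z axis and vertical below 0.06 rad and height (world z) of narrow_centre below 0.0155 m)) or ((x of narrow_centre in the frame of jig between -0.033 and -0.027 m and y of narrow_centre in the frame of jig between -0.025 and -0.015 m and angle between the x axis of narrow_centre and the x axis of jig, either way round below 0.06 rad and angle between narrow_centre's own z axis and vertical below 0.06 rad and height (world z) of narrow_centre below 0.0155 m) and (x of square_centre in the frame of jig between -0.033 and -0.027 m and y of square_centre in the frame of jig between -0.075 and -0.065 m and angle between the x axis of square_centre and the x axis of jig, either way round below 0.06 rad and angle between square_centre's own z axis and vertical below 0.06 rad and height (world z) of square_centre below 0.0155 m))) and x of end_centre in the frame of jig between -0.033 and -0.027 m and y of end_centre in the frame of jig between -0.145 and -0.135 m and angle between the x axis of end_centre and the x axis of jig, either way round below 0.06 rad and angle between end_centre's own z axis and vertical below 0.06 rad and height (world z) of end_centre below 0.023 m and x of bevel_mid in the frame of jig below -0.04 m and contact force between end_block and fence above 2 N and contact force between end_block and table above 4 N and (contact force between end_block and the fingers above 4 N or contact force between end_block and the arm above 4 N) and linear speed of end_block below 0.01 m/s); the arm keeps its last pose, push and grip.
It fails at once if a bystander is moved by more than 30 mm (distance of any of spool, awl, hammer, offcut, jar, slicker from where it was at the start of the episode above 0.03 m).
It fails at once if a bystander is tipped over (angle between any of spool, jar, slicker's own z axis and vertical above 0.5 rad).
It also fails if it takes over 64 s, if anything falls off the work surface, if the arm or the gripper's body presses on something with over 40 N, if the wrist force passes 120 N, or if a joint passes its speed limit or range.

## Robot

A 6-joint arm with a two-finger parallel gripper is mounted at the origin on the work surface. World frame = base frame: x ahead of the robot, y to its left, z up, the work surface at z = 0. Lengths are in mm, angles in rad, forces in N, time in s.
With the tool pointing down it reaches from about 350 to 925 mm from the base axis. Payload 6.4 kg.
Tool frame: the origin (TCP) lies at the very end of the fingers, on their centre line; the grasp point (between the pads) lies 19 mm behind it (hold_point_z is the distance from the TCP to the grasp point, in mm); z points along the fingers, y is the direction in which the jaws open and shut (so a half turn about z gives the same grasp; the last joint's range is limited). The gripper opens to 85 mm and grips with 20 to 120 N. Pads are 22 mm wide; open, the fingers measure 114 mm over their backs; the gripper's body (76 mm by 85 mm) begins 54 mm behind the grasp point. The pads swing forward as they close: fully open they stand 13 mm farther back than shut.
Start: joints at [-1.389, 0.245, 1.558, -0, 1.339, -0.174], TCP at [226.427, -609.299, 231.29] pointing down, gripper open.
Joint ranges: [-3.13, 3.13], [-1.02, 2.26], [0.13, 2.54], [-0.95, 4.09], [0.21, 2.88], [-2.74, 2.74]. Speed limits (rad/s): [2.57, 2.57, 3.14, 3.14, 3.14, 3.14].

## Interface

Orientations are given as a 3x3 rotation matrix whose columns are the frame's x, y, z axes.
In Python, from workcell import * gives the robot as it stands.
- The arm moves only by the shell command python3 -m jog 'ROWS'. ROWS is JSON, one flat list of numbers, 7 for each row, row after row: the shift along the tool's x, y, z in cm, then the turn, a rotation vector about the tool's x, y, z in degrees, then the finger opening in cm, from 0 to 8.54. In form: [x, y, z, wx, wy, wz, jaw, x, y, z, wx, wy, wz, jaw, ...]. A call has 1 to 12 rows; each row is the pose to reach, as a shift and turn from the pose measured when the call began, along the tool's axes at that moment; what a row does not reach only later rows make up. A row lasts 1/10 s, in which the tool goes at most 50 mm and 8.59 degrees, less where a joint would pass 70% of its speed; a pose out of reach is approached as far as the arm can. A call with a gripper value outside its range is refused whole. The fingers move at their own pace and stop on an object; the grip force is fixed at half the most. Time passes only in rows, so rows that repeat a pose let the fingers close. It gives the time, the measured TCP pose, the force and the opening at its end, in the units of the state.
- get_state(): the state, without advancing time (a new reading comes with each control period).
- get_image(name): name is "scene" or "top" or "wrist"; returns a dict with "pixels" (400x640x3 uint8, blue, green, red), "fx", "fy", "cx", "cy" (pixels), "R" (3x3) and "t" (3): a world point X has camera coordinates R X + t. Camera axes: x right, y down, z forward; pixel columns grow to the right and rows downward; lengths in mm; the calibration is good to about 2 mm. The wrist camera is an equidistant fisheye: a pixel r from the principal point sees the ray r / f radians off the axis. A picture is of the moment at which its call begins. There is no depth.
- close_job(): hands the job in, once; it reports no verdict.
Trained networks look in a picture, given as the dict that the camera call returned (one of the last four; its "shot" number tells which), for a name from the list of things; names that differ only in an ending like _2 or _b are one class to them, and where a whole thing is asked for, a point or a joint stands for the part that bears it (a point fixed in the world has none). Each returns a list of dicts, best first, with "score" (0 to 1); they miss things now and then, are a little off and sometimes report something else, mostly with a low value. They report only what shows in the picture. A call takes as long as a camera call. They do not tell look-alikes from the thing itself.
- silhouettes(query, picture): "mask" (400x640 bool, what is visible of it) and "xy" ([column, row] in pixels, amid what is visible of it).
The state is a dict: "clock": time; "joints": joint angles; "joint_velocities": joint speeds; "joint_torque": joint torques, N m; "ee_pos": TCP position; "orientation": TCP orientation; "ft_force": force on the tool from outside, world axes, zero at the start; "wrist_torque": the same for the moment, N m; "grip_width": finger opening in mm.
Only numpy, scipy, OpenCV 4.12 (cv2) and the standard library are available. Lean on these libraries where they do the work, as an engineer would, in place of code of your own. Each camera call takes 0.05 s, during which the arm holds its last target.

## Working session

There is one attempt and no reset: what is moved stays moved. The work goes in short steps, Python scripts to look and compute and a shell command to move; the robot and the scene stay as the last step left them, time stands still between calls to the robot, and variables do not carry over. Pictures are saved under pics/ and viewed, and the job is handed in when it is done.

```bash
ls; mkdir -p pics; python3 - <<'E'
from workcell import *
import cv2
s=get_state();print(s)
for n in ("scene","top","wrist"):
    p=get_image(n);cv2.imwrite(f"pics/{n}0.png",p["pixels"]);print(n,p["fx"],p["cx"],p["cy"],p["R"],p["t"],p["shot"])
E
```

```text
pics
{'clock': 0.0, 'joints': array([-1.38910336e+00,  2.45798030e-01,  1.55899836e+00,  7.89269385e-06,
        1.33868399e+00, -1.74101817e-01]), 'joint_velocities': array([ 0.00050584,  0.00223715,  0.00032442, -0.00033394,  0.00101588,
       -0.00015702]), 'joint_torque': array([ 3.03896213e-04, -4.29504883e+01, -3.26129293e+01, -1.93059363e-04,
        5.33712227e-03,  1.49402069e-05]), 'ee_pos': array([ 226.3242993 , -608.74351048,  230.19899108]), 'orientation': array([[ 9.37370625e-01,  3.48333462e-01, -3.33547968e-04],
       [ 3.48333461e-01, -9.37368843e-01,  1.85804069e-03],
       [ 3.34560272e-04, -1.85785868e-03, -9.99998218e-01]]), 'ft_force': array([-0.8326588 ,  0.68638136,  0.03105562]), 'wrist_torque': array([-0.04045444, -0.0424449 , -0.00222565]), 'grip_width': 85.0334860273013}
scene 505.6292726820994 321.54277920861676 198.40701148773755 [[-0.8636664   0.50406033  0.00187883]
 [ 0.33724722  0.58060788 -0.74105249]
 [-0.37462603 -0.63938851 -0.67144447]] [ 471.58268063 -129.34595488 1674.3355141 ] 1
top 439.0882501202375 316.9062035173077 196.37535262560849 [[-0.01129091 -0.99969061  0.02216295]
 [-0.98853733  0.00782231 -0.15077385]
 [ 0.15055384 -0.02361127 -0.98831981]] [  -3.48992727  548.38018582 1036.02597872] 2
wrist 309.70691628693146 317.19443152138865 198.07669339989874 [[ 0.34777684 -0.93757418 -0.00243548]
 [-0.88548608 -0.32930724  0.3278279 ]
 [-0.308165   -0.11185437 -0.94473432]] [-648.77011898  -42.13448496  381.36147625] 3
```

View pics/top0.png

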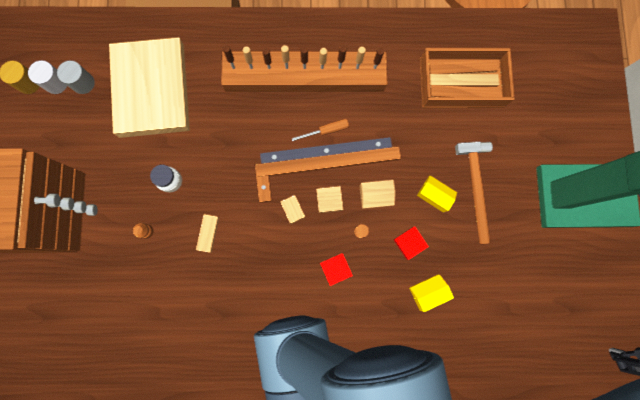

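View pics/scene0.png

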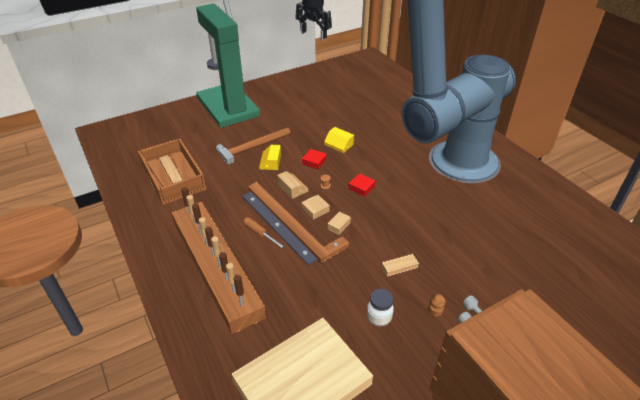

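View pics/wrist0.png

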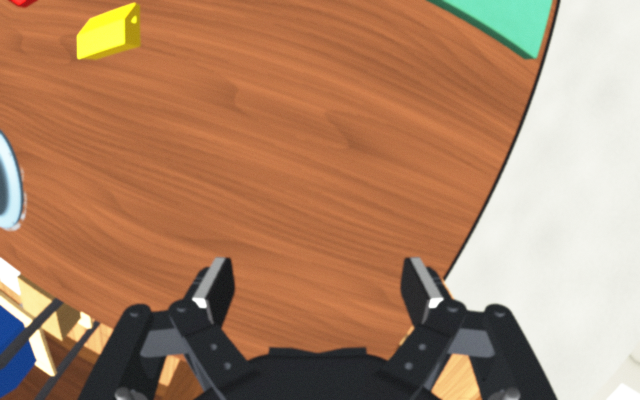

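The three wooden targets in the top view are narrow (292,209), square (330,199) and end (378,194). The red pieces (411,242 and 336,269) and yellow ones (437,194 and 432,294) are look-alikes. The spool is at (361,231). I'll measure by fitting known shapes to the masks.

```bash
cat > h.py <<'E'
from workcell import *
import numpy as np, cv2
from scipy.optimize import minimize
def proj(p,X):
    c=np.atleast_2d(X)@np.array(p["R"]).T+np.array(p["t"])
    if p.get("name")=="wrist":
        r=np.linalg.norm(c[:,:2],axis=1);th=np.arctan2(r,c[:,2])
        k=(th/np.maximum(r,1e-9))[:,None]
        return c[:,:2]*k*[p["fx"],p["fy"]]+[p["cx"],p["cy"]]
    return c[:,:2]/c[:,2:]*[p["fx"],p["fy"]]+[p["cx"],p["cy"]]
def box(x0,x1,y0,y1,h): return np.array([[x,y,z] for x in(x0,x1) for y in(y0,y1) for z in(0,h)],float)
S=box(-30,30,-30,30,25);N=box(-30,30,-20,20,25)
E_=np.array([[x,y,z] for y in(-40,40) for x,z in((-30,0),(-30,12),(-2,40),(30,40),(30,0))],float)
F=box(0,32,-340,30,20);ST=box(-65,0,0,30,20)
def place(M,q):
    c,s=np.cos(q[2]),np.sin(q[2]);return M@np.array([[c,s,0],[-s,c,0],[0,0,1]])+[q[0],q[1],0]
def ray(p,uv,z):
    K=np.array(p["R"]);d=np.array([(uv[0]-p["cx"])/p["fx"],(uv[1]-p["cy"])/p["fy"],1.])
    if p.get("name")=="wrist":
        r=np.hypot(d[0],d[1]);d=np.array([d[0]/r*np.sin(r),d[1]/r*np.sin(r),np.cos(r)])
    o=-K.T@np.array(p["t"]);d=K.T@d;return o+d*(z-o[2])/d[2]
def soft(p,parts,q,sh,off,sc):
    m=np.zeros(sh,np.uint8)
    for M in parts:
        uv=(proj(p,place(M,q))-off)*sc
        cv2.fillConvexPoly(m,np.round(cv2.convexHull(uv.astype(np.float32))[:,0]*16).astype(np.int32),255,shift=4,lineType=cv2.LINE_AA)
    return m.astype(float)/255
def fit(views,parts,q0):  # views: (picture, mask)
    pre=[]
    for p,mk in views:
        ys,xs=np.nonzero(mk);a=np.array([xs.min()-15,ys.min()-15]);b=np.array([xs.max()+16,ys.max()+16]);sc=4
        a=np.maximum(a,0)
        t=cv2.resize(mk[a[1]:b[1],a[0]:b[0]].astype(np.float32),None,fx=sc,fy=sc,interpolation=cv2.INTER_LINEAR)
        t=cv2.GaussianBlur(t,(0,0),4);pre.append((p,t,a-0.5+0.5/sc,sc,mk.sum()*sc*sc))
    def f(v):
        q=[v[0],v[1],v[2]/100]
        return sum(((cv2.GaussianBlur(soft(p,parts,q,t.shape,a,sc),(0,0),4)-t)**2).sum()/n for p,t,a,sc,n in pre)
    best=min((minimize(f,[q0[0],q0[1],y*100],method="Nelder-Mead",options=dict(initial_simplex=np.array([q0[0],q0[1],y*100])+np.array([[0,0,0],[10,0,0],[0,10,0],[0,0,12]]),maxiter=150)) for y in(q0[2]-.2,q0[2],q0[2]+.2)),key=lambda r:r.fun)
    return np.array([best.x[0],best.x[1],best.x[2]/100]),best.fun
def snap(n):
    p=get_image(n);p["name"]=n;return p
E
python3 - <<'E'
from h import *
for n in ("top","scene"):
    p=snap(n)
    for k in ("square_centre","narrow_centre","end_centre","jig","fence","stop","spool"):
        for d in silhouettes(k,p): print(n,k,round(d["score"],2),np.round(d["xy"]),d["mask"].sum(),np.round(ray(p,d["xy"],12)))
E
```

```text
top square_centre 0.76 [325. 199.] 607 [545. -31.  12.]
top square_centre 0.66 [333. 269.] 662 [371. -47.  12.]
top square_centre 0.66 [409. 241.] 688 [ 438. -237.   12.]
top square_centre 0.47 [264. 189.] 323 [573. 124.  12.]
top narrow_centre 0.9 [293. 209.] 382 [521.  50.  12.]
top narrow_centre 0.29 [327. 198.] 612 [548. -34.  12.]
top end_centre 0.74 [437. 194.] 838 [ 556. -315.   12.]
top end_centre 0.66 [431. 289.] 936 [ 320. -287.   12.]
top end_centre 0.65 [377. 195.] 890 [ 556. -161.   12.]
top jig 0.97 [320. 157.] 3705 [654. -18.  12.]
top fence 0.85 [328. 164.] 1997 [636. -37.  12.]
top stop 0.78 [262. 190.] 297 [569. 129.  12.]
top stop 0.45 [362. 232.] 171 [ 462. -122.   12.]
top spool 0.54 [362. 234.] 149 [ 457. -122.   12.]
scene square_centre 0.89 [358. 184.] 396 [381. -57.  12.]
scene square_centre 0.81 [314. 207.] 431 [550. -38.  12.]
scene square_centre 0.57 [313. 158.] 342 [ 437. -242.   12.]
scene narrow_centre 0.82 [339. 222.] 343 [520.  52.  12.]
scene end_centre 0.95 [272. 158.] 447 [ 554. -310.   12.]
scene end_centre 0.91 [290. 182.] 521 [ 557. -174.   12.]
scene end_centre 0.57 [342. 140.] 520 [ 301. -283.   12.]
scene jig 0.84 [292. 230.] 2587 [651.  13.  12.]
scene jig 0.52 [337. 221.] 327 [522.  45.  12.]
scene fence 0.67 [289. 221.] 1326 [640. -21.  12.]
scene fence 0.33 [289. 186.] 448 [ 568. -160.   12.]
scene fence 0.18 [315. 207.] 447 [547. -36.  12.]
scene stop 0.76 [336. 248.] 257 [579. 133.  12.]
scene spool 0.58 [325. 180.] 115 [ 460. -128.   12.]
```

```bash
cat > m.py <<'E'
from h import *
import sys
G=dict(narrow_centre=([N],(525,50,.2)),square_centre=([S],(550,-38,0)),end_centre=([E_],(560,-165,0)),fence=([F],(610,120,.1)),stop=([ST],(610,120,.1)))
def measure(cams,guess={},tag="m",keys=G):
    vs={k:[] for k in keys};pics=[]
    for n in cams:
        p=snap(n);pics.append(p)
        for k in keys:
            parts,q0=G[k];q0=guess.get(k,q0)
            c=proj(p,place(np.mean([m.mean(0) for m in parts],axis=0)[None],q0))[0]
            ds=[d for d in silhouettes(k,p) if np.hypot(*(np.array(d["xy"])-c))<(25 if n!="wrist" else 70)]
            if ds:
                vs[k].append((p,ds[0]["mask"]))
    out={}
    for k in keys:
        parts,q0=G[k];q0=guess.get(k,q0)
        for sub in ([[v] for v in vs[k]]+[vs[k]] if len(vs[k])>1 else [vs[k]]):
            if not sub: print(k,"none");continue
            q,f=fit(sub,parts,q0);out[k]=q
            print(k,[v[0]["name"] for v in sub],np.round(q[:2],1),round(q[2],3),"res",round(f/len(sub),3))
    for p in pics:
        im=cv2.resize(p["pixels"],None,fx=1,fy=1).copy();sc=3
        im=cv2.resize(im,None,fx=sc,fy=sc)
        for k in out:
            for M in G[k][0]:
                uv=(proj(p,place(M,out[k]))+.5)*sc
                cv2.polylines(im,[np.round(cv2.convexHull(uv.astype(np.float32))).astype(int)],True,(255,0,255),1)
        c=(proj(p,[[560,-60,10]])[0]*sc).astype(int)
        y0=max(0,c[1]-300);x0=max(0,c[0]-400)
        if p["name"]!="wrist": im=im[y0:y0+600,x0:x0+800]
        else: im=cv2.resize(im,(800,500))
        cv2.imwrite(f"pics/{tag}_{p['name']}.png",im)
    return out
E
python3 -c "
from m import *
measure(('top','scene'),tag='a')"
```

```text
narrow_centre ['top'] [519.5  54.5] 0.43 res 0.006
narrow_centre ['scene'] [521.   52.9] 0.461 res 0.033
narrow_centre ['top', 'scene'] [520.2  53.8] 0.449 res 0.024
square_centre ['top'] [544.9 -38.2] 0.081 res 0.017
square_centre ['scene'] [545.4 -36.1] 0.088 res 0.01
square_centre ['top', 'scene'] [545.1 -37.5] 0.078 res 0.016
end_centre ['scene'] [ 558.3 -159.2] 0.079 res 0.004
fence ['top'] [607.7 114.7] 0.121 res 0.013
fence ['scene'] [608.  115.1] 0.124 res 0.022
fence ['top', 'scene'] [607.8 114.6] 0.121 res 0.018
stop ['top'] [607.6 114.7] 0.113 res 0.016
stop ['scene'] [606.5 116.5] 0.167 res 0.044
stop ['top', 'scene'] [607.2 115.3] 0.129 res 0.033
```

```bash
cp pics/a_top.png pics/a1_top.png; python3 -c "print(1)"
```

```text
1
```

View pics/a_top.png

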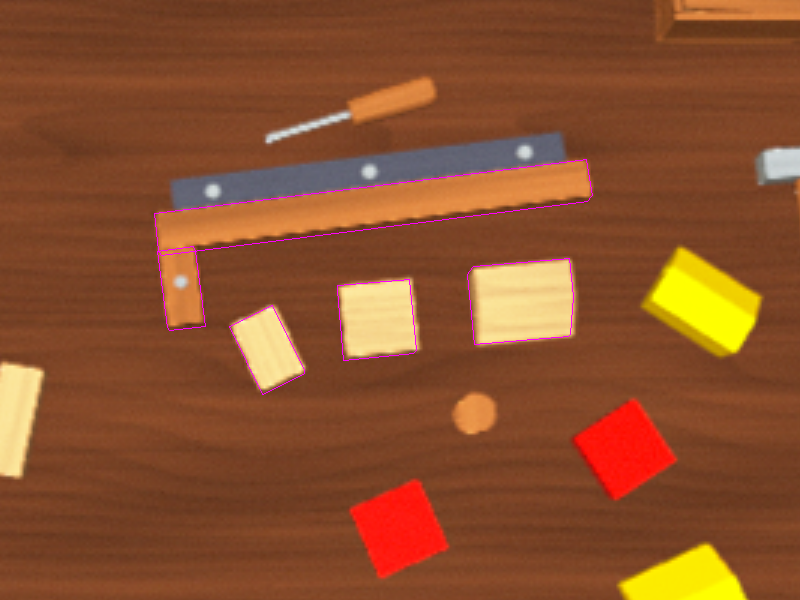

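View pics/a_scene.png

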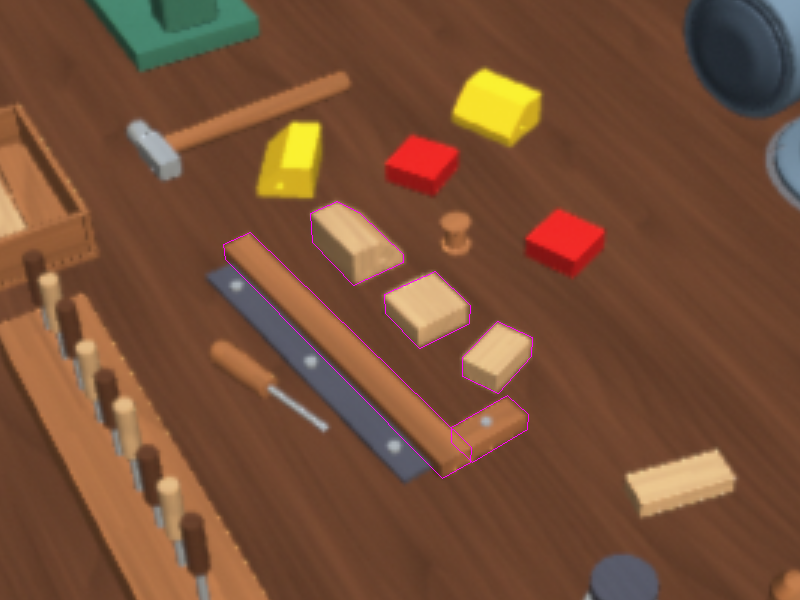

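Fits agree across both views within about 2 mm, with z = 0 models, so the given heights are confirmed. Jig is at (607.8, 114.7) with yaw 0.121. Before reaching, one enlarged crop to confirm identities.

```bash
cat > g.py <<'E'
from h import *
import sys
J=(607.8,114.7,.121)
def tojig(q,J=J):
    c,s=np.cos(J[2]),np.sin(J[2]);d=np.array(q[:2])-J[:2];return np.array([c*d[0]+s*d[1],-s*d[0]+c*d[1]])
def fromjig(a,J=J):
    c,s=np.cos(J[2]),np.sin(J[2]);return np.array([J[0]+c*a[0]-s*a[1],J[1]+s*a[0]+c*a[1]])
def go(jx,jy,z,yaw,jig=True):  # yaw rel. to jig
    st=get_state();R=np.array(st["orientation"]);w=fromjig((jx,jy));y=yaw+J[2]
    T=np.array([[np.cos(y),np.sin(y),0],[np.sin(y),-np.cos(y),0],[0,0,-1.]])
    d=R.T@(np.array([*w,z])-st["ee_pos"])/10
    rv=np.degrees(cv2.Rodrigues(R.T@T)[0].ravel())
    print("to",np.round(w),"shift cm",np.round(d,2),"rot deg",np.round(rv,1),"clock",round(st["clock"],2))
def where():
    st=get_state();R=np.array(st["orientation"]);print("jig",np.round(tojig(st["ee_pos"]),1),"z",round(st["ee_pos"][2],1),"yaw",round(np.arctan2(R[1,0],R[0,0])-J[2],3),"Fjig",np.round(place(st["ft_force"][None],(0,0,-J[2]))[0],1),"w",round(st["grip_width"],1),"t",round(st["clock"],2),"j",np.round(st["joints"],2))
E
python3 - <<'E'
from g import *
p=snap("top");cv2.imwrite("pics/crop1.png",cv2.resize(p["pixels"][140:310,250:470],None,fx=3.5,fy=3.5,interpolation=cv2.INTER_CUBIC))
for q in ((520.2,53.8,.449),(545.1,-37.5,.078),(558.3,-159.2,.079)): print(np.round(tojig(q),1),round(q[2]-J[2],3))
go(*tojig((520.2,53.8)),90,.328);where()
E
```

```text
[-94.3 -49.9] 0.328
[ -80.6 -143.5] -0.043
[ -82.2 -265.9] -0.042
to [520.  54.] shift cm [ 50.63 -51.92  14.13] rot deg [ 0.   0.  -5.3] clock 1.6
jig [-466.  -672.7] z 231.3 yaw 0.235 Fjig [-0.7 -0.2 -0.3] w 85.2 t 1.6 j [-1.39  0.25  1.56  0.    1.34 -0.17]
```

View pics/crop1.png

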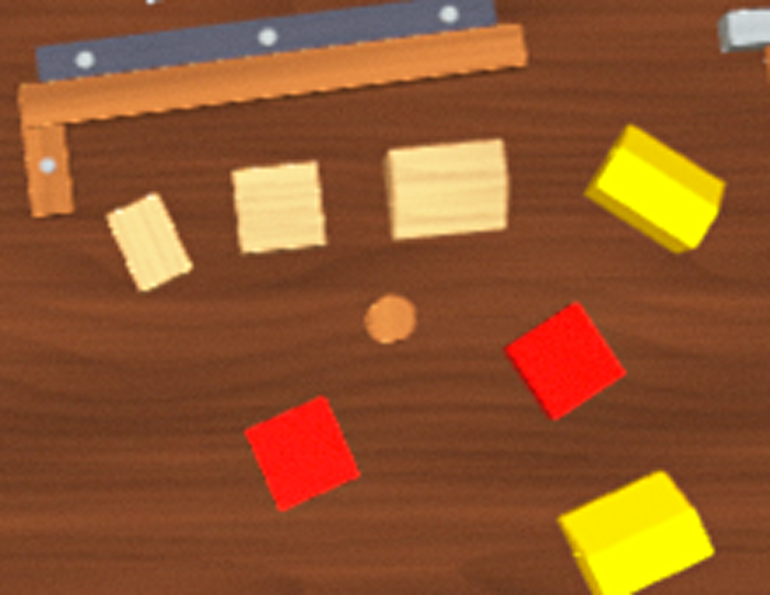

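The wooden square at crop (280,207), narrow at (150,243) and end block at (447,190) are the real ones, because the look-alikes are red and yellow. Moving above the narrow block.

```bash
python3 -m jog '[50.6,-51.9,14.1,0,0,-5.3,6.4, 50.6,-51.9,14.1,0,0,-5.3,6.4, 50.6,-51.9,14.1,0,0,-5.3,6.4, 50.6,-51.9,14.1,0,0,-5.3,6.4, 50.6,-51.9,14.1,0,0,-5.3,6.4, 50.6,-51.9,14.1,0,0,-5.3,6.4, 50.6,-51.9,14.1,0,0,-5.3,6.4, 50.6,-51.9,14.1,0,0,-5.3,6.4, 50.6,-51.9,14.1,0,0,-5.3,6.4, 50.6,-51.9,14.1,0,0,-5.3,6.4, 50.6,-51.9,14.1,0,0,-5.3,6.4, 50.6,-51.9,14.1,0,0,-5.3,6.4]'; python3 -c "
from g import *
go(*tojig((520.2,53.8)),90,.328);where()"
```

```text
clock: 2.8
ee_pos: [465.6, -68.9, 116.9]
orientation: [[0.901, 0.433, 0.001], [0.433, -0.901, -0.001], [0.001, 0.001, -1.0]]
ft_force: [1.5, -1.1, 0.9]
grip_width: 64.3
to [520.  54.] shift cm [10.23 -8.7   2.69] rot deg [ 0.1 -0.1 -0. ] clock 2.8
jig [-163.3 -165.1] z 116.9 yaw 0.327 Fjig [ 1.4 -1.3  0.9] w 64.3 t 2.8 j [-0.39 -0.04  2.09 -0.    1.09  0.73]
```

```bash
python3 -m jog '[10.2,-8.7,4.5,0,0,0,6.4, 10.2,-8.7,4.5,0,0,0,6.4, 10.2,-8.7,4.5,0,0,0,6.4, 10.2,-8.7,4.5,0,0,0,6.4, 10.2,-8.7,4.5,0,0,0,6.4, 10.2,-8.7,4.5,0,0,0,6.4]'; python3 -c "
from g import *
go(*tojig((520.2,53.8)),4,.328);where()
p=snap('wrist');cv2.imwrite('pics/w1.png',p['pixels'])"
```

```text
clock: 3.4
ee_pos: [520.1, 52.9, 72.3]
orientation: [[0.902, 0.433, 0.002], [0.433, -0.902, -0.001], [0.001, 0.002, -1.0]]
ft_force: [-0.7, -1.0, 0.1]
grip_width: 64.0
to [520.  54.] shift cm [ 0.04 -0.08  6.83] rot deg [ 0.1 -0.1 -0.1] clock 3.4
jig [-94.5 -50.7] z 72.3 yaw 0.326 Fjig [-0.8 -0.9  0.1] w 64.0 t 3.4 j [-0.12  0.16  1.98 -0.    1.    1.01]
```

View pics/w1.png

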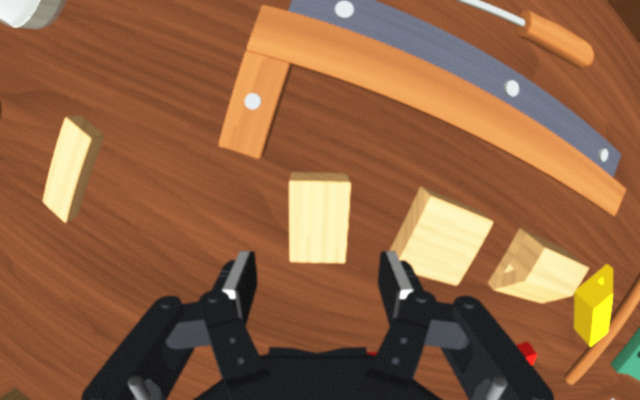

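The narrow block (320,218) is centred between the fingers and square to them. Descending and gripping.

```bash
python3 -m jog '[0,-0.1,4,0,0,0,6.4, 0,-0.1,6.8,0,0,0,6.4, 0,-0.1,6.8,0,0,0,6.4, 0,-0.1,6.8,0,0,0,3.5, 0,-0.1,6.8,0,0,0,3.5, 0,-0.1,6.8,0,0,0,3.5, 0,-0.1,6.8,0,0,0,3.5, 0,-0.1,6.8,0,0,0,3.5]'; python3 -c "
from g import *
where();go(-94,-53,4,0);go(-34,-53,4,0)"
```

```text
clock: 4.25
ee_pos: [521.6, 53.1, 6.6]
orientation: [[0.902, 0.432, 0.006], [0.432, -0.902, -0.002], [0.005, 0.004, -1.0]]
ft_force: [-0.3, -0.7, 7.5]
grip_width: 38.7
jig [-93.  -50.7] z 6.6 yaw 0.326 Fjig [-0.4 -0.7  7.5] w 38.7 t 4.25 j [-0.11  0.28  1.99 -0.    0.87  1.01]
to [521.  51.] shift cm [-0.17  0.18  0.26] rot deg [ 0.2 -0.3 18.7] clock 4.25
to [580.  58.] shift cm [5.51 2.1  0.29] rot deg [ 0.2 -0.3 18.7] clock 4.25
```

```bash
python3 -m jog '[0,0.1,-0.2,0,0,6,3.5, -0.1,0.2,-0.2,0,0,12,3.5, -0.2,0.2,-0.2,0,0,18.7,3.5, 0.8,0.5,-0.2,0,0,18.7,3.5, 2.3,1.0,-0.2,0,0,18.7,3.5, 3.8,1.5,-0.2,0,0,18.7,3.5, 4.7,1.8,-0.2,0,0,18.7,3.5, 5.2,2,-0.2,0,0,18.7,3.5, 5.2,2,-0.2,0,0,18.7,3.5]'; python3 -c "
from g import *
where();go(-30,-53,6,0)"
```

```text
clock: 5.15
ee_pos: [577.8, 57.6, 9.0]
orientation: [[0.993, 0.121, 0.006], [0.121, -0.993, -0.002], [0.006, 0.002, -1.0]]
ft_force: [1.1, 0.6, -1.1]
grip_width: 38.8
jig [-36.7 -53.1] z 9.0 yaw 0.001 Fjig [ 1.1  0.5 -1.1] w 38.8 t 5.15 j [-0.1   0.39  1.84 -0.    0.91  1.35]
to [584.  58.] shift cm [ 0.66 -0.01  0.3 ] rot deg [ 0.1 -0.4  0. ] clock 5.15
```

```bash
python3 -m jog '[0.3,0,0.1,0,0,0,3.5, 0.6,0,0.1,0,0,0,3.5, 0.8,0,0.2,0,0,0,3.5, 0.8,0,0.2,0,0,0,3.5]'; python3 -c "
from g import *
where();measure=0
p=snap('wrist');cv2.imwrite('pics/w2.png',p['pixels'])"
```

```text
clock: 5.55
ee_pos: [585.1, 58.5, 6.6]
orientation: [[0.993, 0.121, 0.005], [0.121, -0.993, -0.002], [0.005, 0.002, -1.0]]
ft_force: [-2.1, -0.1, -0.5]
grip_width: 38.7
jig [-29.3 -53. ] z 6.6 yaw 0.001 Fjig [-2.1  0.2 -0.5] w 38.7 t 5.55 j [-0.09  0.4   1.82 -0.    0.91  1.36]
```

View pics/w2.png

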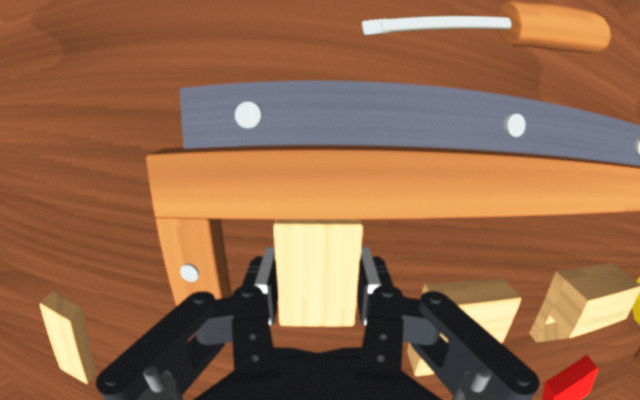

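The narrow block's front (row 222) is about at the fence edge (row 219). Pushing slightly more, then releasing.

```bash
python3 -m jog '[0.2,0,0.1,0,0,0,3.5, 0.4,0,0.1,0,0,0,3.5, 0.4,0,0.1,0,0,0,3.5]'; python3 -c "
from g import *
where()"
```

```text
clock: 5.9
ee_pos: [585.5, 58.5, 6.5]
orientation: [[0.992, 0.123, -0.006], [0.123, -0.992, -0.003], [-0.006, 0.003, -1.0]]
ft_force: [-20.0, -2.8, 22.1]
grip_width: 38.7
jig [-28.9 -53.1] z 6.5 yaw 0.002 Fjig [-20.2  -0.4  22.1] w 38.7 t 5.9 j [-0.09  0.41  1.81 -0.    0.92  1.36]
```

```bash
python3 -m jog '[-0.3,0,0,0,0,0,3.6, -0.3,0,0,0,0,0,5.8, -0.3,0,0,0,0,0,5.8, -0.3,0,-0.5,0,0,0,5.8, -0.3,0,-4,0,0,0,5.8, -0.3,0,-6,0,0,0,6.5]'; python3 -c "
from g import *
where();go(-80.6,-143.5,60,-.043);go(-80.6,-143.5,7,-.043)"
```

```text
clock: 6.5
ee_pos: [584.0, 58.3, 68.5]
orientation: [[0.992, 0.123, -0.004], [0.123, -0.992, -0.003], [-0.004, 0.003, -1.0]]
ft_force: [0.3, 0.1, 0.5]
grip_width: 64.9
jig [-30.4 -53.1] z 68.5 yaw 0.002 Fjig [0.3 0.1 0.5] w 64.9 t 6.5 j [-0.09  0.3   1.81 -0.    1.03  1.36]
to [545. -37.] shift cm [-5.03  9.02  0.9 ] rot deg [0.2 0.2 2.6] clock 6.5
to [545. -37.] shift cm [-5.01  9.01  6.2 ] rot deg [0.2 0.2 2.6] clock 6.5
```

```bash
python3 -m jog '[-2.5,4.5,0,0.2,0.2,1.3,7.8, -5,9,0.5,0.2,0.2,2.6,7.8, -5,9,0.5,0.2,0.2,2.6,7.8, -5,9,0.5,0.2,0.2,2.6,7.8, -5,9,0.5,0.2,0.2,2.6,7.8]'; python3 -c "
from g import *
where();go(-80.6,-143.5,7,-.043)
p=snap('wrist');cv2.imwrite('pics/w3.png',p['pixels'])"
```

```text
clock: 7.0
ee_pos: [546.0, -36.8, 64.3]
orientation: [[0.997, 0.078, 0.0], [0.078, -0.997, 0.0], [0.0, -0.0, -1.0]]
ft_force: [0.4, 0.7, -0.1]
grip_width: 77.8
jig [ -79.7 -142.9] z 64.3 yaw -0.043 Fjig [ 0.5  0.6 -0.1] w 77.8 t 7.0 j [-0.27  0.22  1.92  0.    1.    1.22]
to [545. -37.] shift cm [-0.09  0.07  5.73] rot deg [-0. -0.  0.] clock 7.0
```

View pics/w3.png

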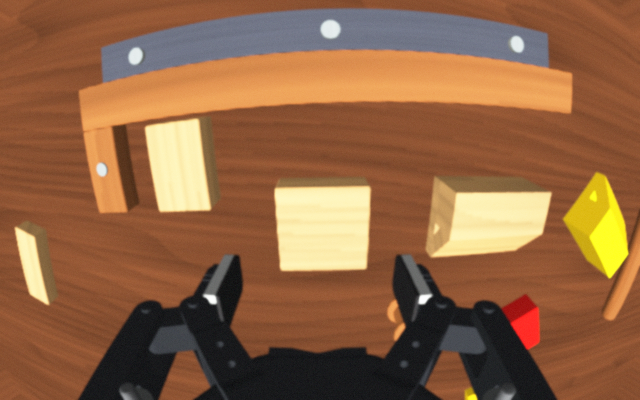

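The narrow block stands at the fence (180,165). The square (322,226) lies between the fingers.

```bash
python3 -m jog '[-0.1,0.1,3,0,0,0,7.8, -0.1,0.1,5.7,0,0,0,7.8, -0.1,0.1,5.7,0,0,0,7.8, -0.1,0.1,5.7,0,0,0,5.4, -0.1,0.1,5.7,0,0,0,5.4, -0.1,0.1,5.7,0,0,0,5.4, -0.1,0.1,5.7,0,0,0,5.4]'; python3 -c "
from g import *
where();go(-35,-143,8,0);go(-28,-143,7,0)"
```

```text
clock: 7.75
ee_pos: [546.1, -37.5, 8.5]
orientation: [[0.997, 0.079, 0.002], [0.079, -0.997, -0.0], [0.002, 0.0, -1.0]]
ft_force: [-0.3, 1.3, 3.5]
grip_width: 58.3
jig [ -79.6 -143.7] z 8.5 yaw -0.042 Fjig [-0.2  1.3  3.5] w 58.3 t 7.75 j [-0.28  0.32  1.92  0.    0.89  1.22]
to [590. -31.] shift cm [ 4.45 -0.26  0.06] rot deg [ 0.  -0.1 -2.4] clock 7.75
to [597. -31.] shift cm [ 5.15 -0.28  0.16] rot deg [ 0.  -0.1 -2.4] clock 7.75
```

```bash
python3 -m jog '[1,-0.3,-0.1,0,0,-2.4,5.4, 2.5,-0.8,-0.1,0,0,-2.4,5.4, 3.8,-1.3,-0.1,0,0,-2.4,5.4, 4.5,-1.5,-0.1,0,0,-2.4,5.4, 4.9,-1.5,0,0,0,-2.4,5.4, 5.1,-1.5,0.1,0,0,-2.4,5.4, 5.3,-1.5,0.1,0,0,-2.4,5.4, 5.3,-1.5,0.1,0,0,-2.4,5.4]'; python3 -c "
from g import *
where()"
```

```text
clock: 8.55
ee_pos: [594.1, -18.6, 8.4]
orientation: [[0.993, 0.121, -0.008], [0.121, -0.993, 0.0], [-0.008, -0.001, -1.0]]
ft_force: [-18.0, -0.2, 20.3]
grip_width: 58.4
jig [ -29.6 -130.7] z 8.4 yaw 0.0 Fjig [-17.9   2.   20.3] w 58.4 t 8.55 j [-0.22  0.42  1.8  -0.    0.94  1.23]
```

```bash
python3 -m jog '[-0.3,0,0,0,0,0,5.6, -0.3,0,0,0,0,0,7.4, -0.3,0,0,0,0,0,7.4, -0.3,0,-0.5,0,0,0,7.4, -0.3,0,-4.5,0,0,0,7, -0.3,2,-4.5,0,0,0,2, -0.3,5.4,-4.5,0,0,0,0, -0.3,5.4,-4.5,0,0,0,0, -0.3,5.4,-4.5,0,0,0,0, -0.3,5.4,-4.5,0,0,0,0]'; python3 -c "
from g import *
where();go(-30,-185,8,0)
p=snap('wrist');cv2.imwrite('pics/w4.png',p['pixels'])"
```

```text
clock: 9.55
ee_pos: [597.8, -71.9, 53.1]
orientation: [[0.993, 0.121, -0.009], [0.121, -0.993, 0.001], [-0.009, -0.002, -1.0]]
ft_force: [-0.5, -0.6, -0.1]
grip_width: 0.6
jig [ -32.5 -184. ] z 53.1 yaw 0.0 Fjig [-0.5 -0.5 -0.1] w 0.6 t 9.55 j [-0.31  0.36  1.77 -0.    1.02  1.14]
to [600. -73.] shift cm [0.29 0.1  4.51] rot deg [-0.1  0.5  0. ] clock 9.55
```

View pics/w4.png

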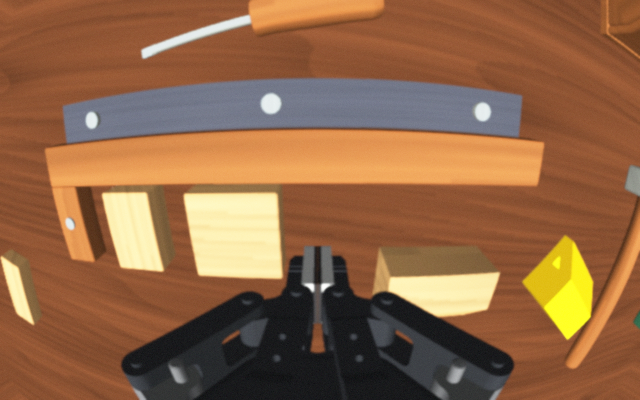

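Narrow (137,228) and square (235,232) are both flush at the fence, and the closed fingers are behind the square. Lowering and pushing toward the stop.

```bash
python3 -m jog '[0.3,0,3,0,0.5,0,0, 0.3,0,4.5,0,0.5,0,0, 0.3,0,4.5,0,0.5,0,0, 0.3,-1,4.5,0,0.5,0,0, 0.3,-2,4.5,0,0.5,0,0, 0.3,-3,4.5,0,0.5,0,0, 0.3,-4,4.5,0,0.5,0,0, 0.3,-5,4.5,0,0.5,0,0, 0.3,-5.5,4.5,0,0.5,0,0, 0.3,-5.8,4.5,0,0.5,0,0, 0.3,-6,4.5,0,0.5,0,0]'; python3 -c "
from g import *
where()
p=snap('wrist');cv2.imwrite('pics/w5.png',p['pixels'])"
```

```text
clock: 10.7
ee_pos: [593.1, -11.6, 8.2]
orientation: [[0.993, 0.122, -0.0], [0.122, -0.993, 0.002], [-0.0, -0.002, -1.0]]
ft_force: [-0.1, -0.6, 1.2]
grip_width: -0.2
jig [ -29.8 -123.6] z 8.2 yaw 0.001 Fjig [-0.2 -0.6  1.2] w -0.2 t 10.7 j [-0.21  0.41  1.8   0.    0.92  1.24]
```

View pics/w5.png

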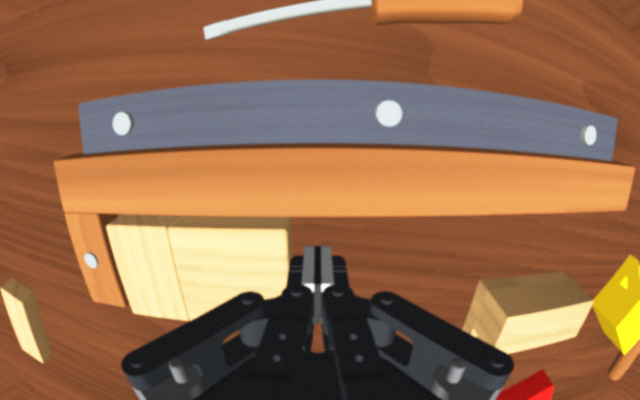

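The pair (140,265 and 230,265) is joined and almost at the stop (125). Continuing slowly.

```bash
python3 -m jog '[0,-0.3,0,0,0,0,0, 0,-0.6,0,0,0,0,0, 0,-0.8,0,0,0,0,0, 0,-0.9,0,0,0,0,0]'; python3 -c "
from g import *
where()"
```

```text
clock: 11.15
ee_pos: [591.9, -2.9, 8.2]
orientation: [[0.993, 0.122, -0.0], [0.122, -0.993, 0.001], [-0.0, -0.001, -1.0]]
ft_force: [-1.3, -4.9, 0.5]
grip_width: 0.2
jig [ -30.  -114.9] z 8.2 yaw 0.002 Fjig [-1.9 -4.7  0.5] w 0.2 t 11.15 j [-0.2   0.41  1.81  0.    0.92  1.25]
```

```bash
python3 -m jog '[0,-0.2,0,0,0,0,0, 0,-0.4,0,0,0,0,0, 0,-0.4,0,0,0,0,0]'; python3 -c "
from g import *
where()
p=snap('wrist');cv2.imwrite('pics/w6.png',p['pixels'])"
```

```text
clock: 11.45
ee_pos: [592.3, -2.7, 9.0]
orientation: [[0.992, 0.124, 0.001], [0.124, -0.992, -0.006], [0.0, 0.006, -1.0]]
ft_force: [-0.7, -15.1, 0.3]
grip_width: -0.2
jig [ -29.6 -114.6] z 9.0 yaw 0.003 Fjig [ -2.5 -14.9   0.3] w -0.2 t 11.45 j [-0.19  0.41  1.81 -0.01  0.92  1.26]
```

View pics/w6.png

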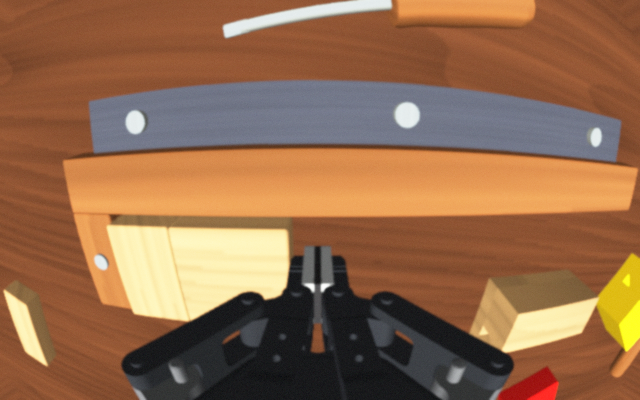

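Seated (15 N against the stop, with TCP offset of 14.6 mm matching the finger half-thickness). Next, go behind the end block.

```bash
python3 -c "
from g import *
go(-137,-266,75,-.042)"; python3 -m jog '[0,0.6,0,0,0,0,0, 0,0.8,-3,0,0,0,0, -3,4,-6.5,0,0,0,0, -7,9,-6.5,0,0,1,0, -10.6,14.9,-6.5,0,0,2.6,0, -10.6,14.9,-6.5,0,0,2.6,0, -10.6,14.9,-6.5,0,0,2.6,0, -10.6,14.9,-6.5,0,0,2.6,0]'; python3 -c "
from g import *
where();go(-137,-266,6,-.042)
import m
m.G.update(narrow_centre=([N],(590,94,.121)),square_centre=([S],(584,45,.121)))
o=m.measure(('top','scene'),tag='b',keys=('narrow_centre','square_centre','end_centre'))
for k in o: print(k,np.round(tojig(o[k]),1),o[k][2]-J[2])"
```

```text
to [ 504. -166.] shift cm [-10.78  15.14  -6.52] rot deg [ 0.3 -0.   2.6] clock 11.5
clock: 12.3
ee_pos: [505.2, -163.7, 74.8]
orientation: [[0.997, 0.076, 0.001], [0.076, -0.997, -0.005], [0.001, 0.005, -1.0]]
ft_force: [0.3, 0.1, -0.9]
grip_width: 0.3
jig [-135.4 -264. ] z 74.8 yaw -0.045 Fjig [ 0.3  0.  -0.9] w 0.3 t 12.3 j [-0.53  0.17  1.96 -0.    1.01  0.97]
to [ 504. -166.] shift cm [-0.15  0.17  6.89] rot deg [ 0.3 -0.1 -0.2] clock 12.3
narrow_centre ['top'] [577.3  90.5] 0.13 res 0.023
narrow_centre ['scene'] [574.   84.6] 0.175 res 0.123
narrow_centre ['top', 'scene'] [576.2  88.9] 0.141 res 0.098
square_centre ['top'] [582.6  41.2] 0.121 res 0.006
square_centre ['scene'] [581.2  31.2] -0.029 res 0.395
square_centre ['top', 'scene'] [582.1  40. ] 0.101 res 0.219
end_centre ['top'] [ 560.4 -164.3] 0.194 res 3.008
end_centre ['scene'] [ 559.2 -157.3] 0.085 res 0.027
end_centre ['top', 'scene'] [ 559.2 -162.9] 0.138 res 1.534
narrow_centre [-34.5 -21.8] 0.01959609775643112
square_centre [-34.5 -71.1] -0.019884772359918396
end_centre [ -81.7 -269.7] 0.01683744764980516
```

View pics/b_scene.png

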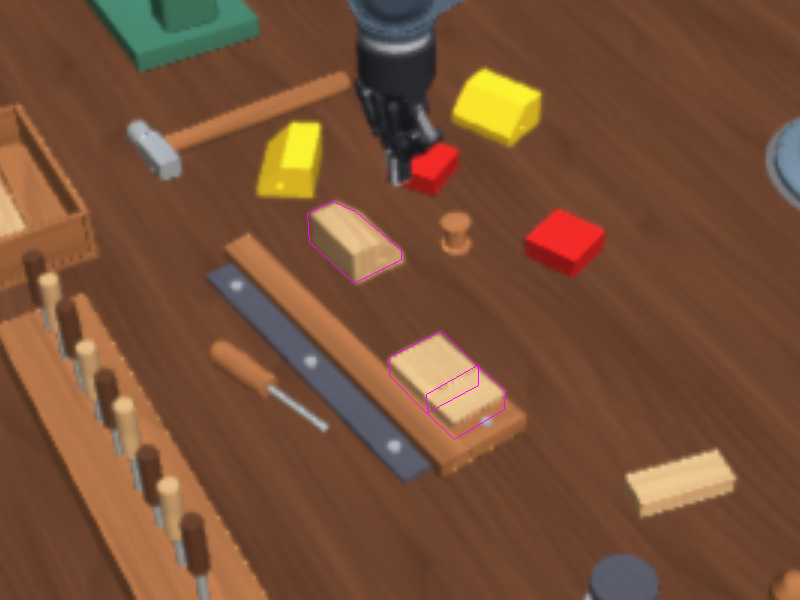

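Top-only fit puts both plain blocks about 3 mm off the fence. Backing off before opening the jaws probably dragged them. I'll re-press them later. First the end block goes to the fence.

```bash
python3 -m jog '[-0.2,0.2,4,0.3,0,0,0, -0.2,0.2,6.9,0.3,0,0,0, -0.2,0.2,6.9,0.3,0,0,0, 1,0.2,6.9,0.3,0,0,0, 2,0.1,6.9,0.3,0,-0.8,0, 3,0,6.9,0.3,0,-1.6,0, 4,-0.1,6.9,0.3,0,-2.4,0, 5,-0.2,6.9,0.3,0,-2.4,0, 5.6,-0.2,6.9,0.3,0,-2.4,0]'; python3 -c "
from g import *
where();go(-71,-266,6,0)
p=snap('wrist');cv2.imwrite('pics/w7.png',p['pixels'])"
```

```text
clock: 13.6
ee_pos: [562.7, -156.3, 6.1]
orientation: [[0.993, 0.122, 0.001], [0.122, -0.993, -0.001], [0.001, 0.001, -1.0]]
ft_force: [-0.5, 0.2, 0.4]
grip_width: 0.2
jig [ -77.5 -263.6] z 6.1 yaw 0.001 Fjig [-0.4  0.3  0.4] w 0.2 t 13.6 j [-0.46  0.4   1.83 -0.    0.91  0.98]
to [ 569. -158.] shift cm [0.65 0.24 0.02] rot deg [ 0.1 -0.1  0.1] clock 13.6
```

View pics/w7.png

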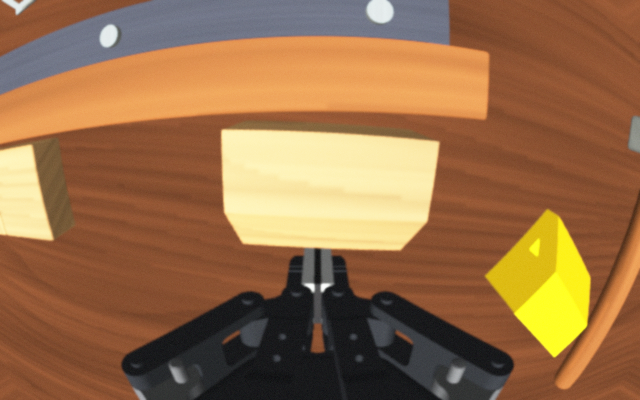

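The end block is at (330,185), bevel toward the robot, and nearly at the fence. Continuing until contact.

```bash
python3 -m jog '[0.4,0,0,0,0,0,0, 0.7,0,0,0,0,0,0, 0.9,0,0,0,0,0,0, 1.1,0,0,0,0,0,0, 1.1,0,0,0,0,0,0]'; python3 -c "
from g import *
where()
p=snap('wrist');cv2.imwrite('pics/w8.png',p['pixels'])"
```

```text
clock: 14.15
ee_pos: [569.5, -155.0, 4.8]
orientation: [[0.992, 0.123, -0.01], [0.123, -0.992, 0.001], [-0.01, -0.002, -1.0]]
ft_force: [-15.0, -3.1, 7.4]
grip_width: 0.1
jig [ -70.6 -263.1] z 4.8 yaw 0.002 Fjig [-15.3  -1.2   7.4] w 0.1 t 14.15 j [-0.46  0.42  1.81 -0.    0.93  0.99]
```

View pics/w8.png

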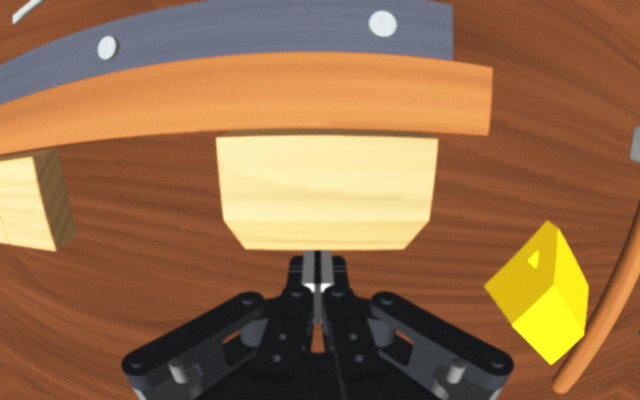

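Contact at TCP x = -70.6, as expected for flush. Next to the −y side of the end block.

```bash
python3 -m jog '[-0.8,0,0,0,0,0,0, -0.8,0,-3,0,0,0,0, 1,3,-6.5,0,0,0,0, 4,6.6,-6.5,0,0,0,0, 4,6.6,-6.5,0,0,0,0, 4,6.6,-6.5,0,0,0,0, 4,6.6,-3,0,0,0,0, 4,6.6,-0.3,0,0,0,0, 4,6.6,-0.3,0,0,0,0]'; python3 -c "
from g import *
where();go(-30,-180,9,0)
p=snap('wrist');cv2.imwrite('pics/w9.png',p['pixels'])"
```

```text
clock: 15.1
ee_pos: [612.6, -212.5, 2.1]
orientation: [[0.992, 0.123, -0.019], [0.123, -0.992, 0.006], [-0.018, -0.008, -1.0]]
ft_force: [0.1, 0.9, -0.3]
grip_width: -0.1
jig [ -34.7 -325.4] z 2.1 yaw 0.003 Fjig [ 0.2  0.9 -0.3] w -0.1 t 15.1 j [-0.51  0.54  1.64 -0.    0.98  0.94]
to [600. -68.] shift cm [  0.49 -14.55  -0.58] rot deg [-0.5  1.1  0.1] clock 15.1
```

View pics/w9.png

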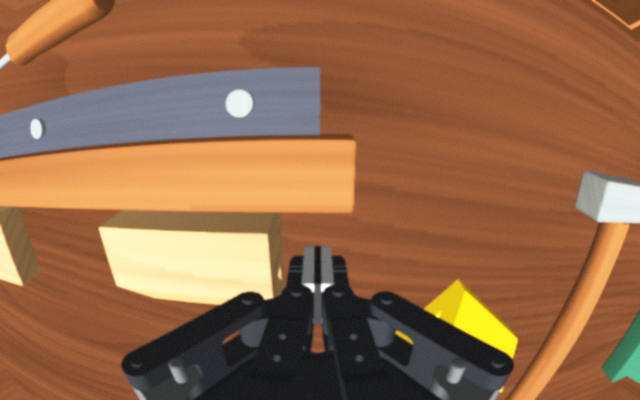

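Fingers are beside the end block's −y face (282,255). Pushing along the fence.

```bash
python3 -m jog '[0.5,0,-0.5,-0.5,1.1,0,0, 0.5,-0.7,-0.5,-0.5,1.1,0,0, 0.5,-1.8,-0.5,-0.5,1.1,0,0, 0.5,-3,-0.5,-0.5,1.1,0,0, 0.5,-4.2,-0.5,-0.5,1.1,0,0, 0.5,-5.4,-0.5,-0.5,1.1,0,0, 0.5,-6.6,-0.5,-0.5,1.1,0,0, 0.5,-7.8,-0.5,-0.5,1.1,0,0, 0.5,-9,-0.5,-0.5,1.1,0,0, 0.5,-10.2,-0.5,-0.5,1.1,0,0, 0.5,-11,-0.5,-0.5,1.1,0,0]'; python3 -c "
from g import *
where();go(-30,-194.6,9,0)
p=snap('wrist');cv2.imwrite('pics/w10.png',p['pixels'])"
```

```text
clock: 16.25
ee_pos: [605.7, -102.6, 10.2]
orientation: [[0.992, 0.124, 0.004], [0.124, -0.992, -0.002], [0.004, 0.003, -1.0]]
ft_force: [0.3, -0.2, -0.2]
grip_width: 0.1
jig [ -28.3 -215.4] z 10.2 yaw 0.003 Fjig [ 0.3 -0.3 -0.2] w 0.1 t 16.25 j [-0.35  0.45  1.75 -0.    0.94  1.1 ]
to [602. -82.] shift cm [-0.17 -2.08  0.11] rot deg [ 0.2 -0.2  0.2] clock 16.25
```

View pics/w10.png

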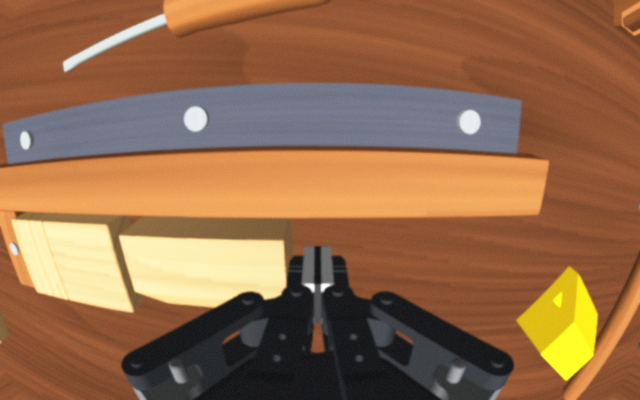

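```bash
python3 -m jog '[-0.1,-0.7,0.1,0,0,0,0, -0.2,-1.4,0.1,0,0,0,0, -0.2,-1.8,0.1,0,0,0,0, -0.2,-2.1,0.1,0,0,0,0, -0.2,-2.3,0.1,0,0,0,0, -0.2,-2.4,0.1,0,0,0,0]'; python3 -c "
from g import *
where()"
```

```text
clock: 16.9
ee_pos: [602.5, -82.4, 10.7]
orientation: [[0.992, 0.126, 0.008], [0.126, -0.992, -0.01], [0.007, 0.01, -1.0]]
ft_force: [0.2, -17.2, 2.3]
grip_width: -0.4
jig [ -29.1 -195. ] z 10.7 yaw 0.005 Fjig [ -1.9 -17.1   2.3] w -0.4 t 16.9 j [-0.32  0.43  1.77 -0.01  0.93  1.13]
```

The row is closed (17 N, TCP y = -195.0 against -194.6 expected). Next I press the two plain blocks flush, one finger of the half-open jaw behind each.

```bash
python3 -m jog '[0,0.6,0,0,0,0,0, 0,0.8,-3,0,0,0,0, -1,0,-6.5,0,0,0,3.6, -4,-5,-6.5,0,0,0,3.6, -6,-10,-6.5,0,0,0,3.6, -6.3,-15.1,-6.5,0,0,0,3.6, -6.3,-15.1,-6.5,0,0,0,3.6, -6.3,-15.1,-6.5,0,0,0,3.6, -6.3,-15.1,-6.5,0,0,0,3.6]'; python3 -c "
from g import *
where();go(-92,-45,8,0)
p=snap('wrist');cv2.imwrite('pics/w11.png',p['pixels'])"
```

```text
clock: 17.8
ee_pos: [521.1, 59.5, 74.0]
orientation: [[0.992, 0.126, 0.009], [0.126, -0.992, -0.01], [0.008, 0.011, -1.0]]
ft_force: [0.1, 0.3, -0.2]
grip_width: 35.9
jig [-92.7 -44.4] z 74.0 yaw 0.005 Fjig [ 0.1  0.3 -0.2] w 35.9 t 17.8 j [-0.1   0.16  1.98 -0.01  1.    1.35]
to [522.  59.] shift cm [ 0.02 -0.01  6.6 ] rot deg [ 0.6 -0.4  0.3] clock 17.8
```

View pics/w11.png

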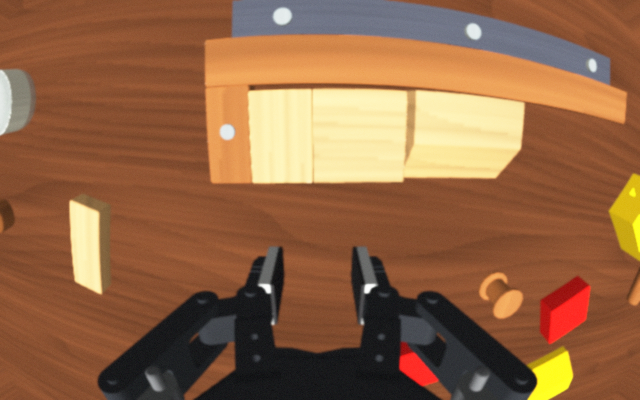

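The closed row is at (280–525, 135), with a thin dark gap at the narrow block's fence side (280,88). Pushing it shut.

```bash
python3 -m jog '[0,0,4,0.6,-0.4,0.3,3.6, 0,0,6.7,0.6,-0.4,0.3,3.6, 0,0,6.7,0.6,-0.4,0.3,3.6, 0.8,0,6.7,0.6,-0.4,0.3,3.6, 1.5,0,6.7,0.6,-0.4,0.3,3.6, 1.9,0,6.7,0.6,-0.4,0.3,3.6, 2.2,0,6.7,0.6,-0.4,0.3,3.6, 2.5,0,6.7,0.6,-0.4,0.3,3.6]'; python3 -c "
from g import *
where()"
```

```text
clock: 18.65
ee_pos: [542.7, 61.5, 6.6]
orientation: [[0.993, 0.121, -0.011], [0.121, -0.993, -0.001], [-0.011, -0.0, -1.0]]
ft_force: [-19.2, -2.4, 8.6]
grip_width: 36.2
jig [-71. -45.] z 6.6 yaw 0.0 Fjig [-19.3  -0.    8.6] w 36.2 t 18.65 j [-0.09  0.33  1.92 -0.    0.9   1.36]
```

Flush: TCP x = -71.0 at 19 N, the same as for the end block. Back off, lift and verify with the top camera.

```bash
python3 -m jog '[-0.8,0,0,0,0,0,3.6, -2.5,0,-2,0,0,0,2, -6,0,-7,0,0,0,0, -9,4,-9,0,0,0,0, -9,4,-9,0,0,0,0, -9,4,-9,0,0,0,0]'; python3 -c "
from g import *
where()
import m
def g(x,y): return (*fromjig((x,y)),J[2])
m.G.update(narrow_centre=([N],g(-30,-20)),square_centre=([S],g(-30,-70)),end_centre=([E_],g(-30,-140)))
o=m.measure(('top',),tag='c')
for k in o: print(k,np.round(tojig(o[k]),1),round(o[k][2]-J[2],3))
p=snap('top');cv2.imwrite('pics/c_raw.png',cv2.resize(p['pixels'][125:225,240:420],None,fx=4.4,fy=4.4,interpolation=cv2.INTER_CUBIC))
"
```

```text
clock: 19.25
ee_pos: [460.2, 10.1, 99.4]
orientation: [[0.993, 0.119, -0.006], [0.119, -0.993, -0.002], [-0.006, 0.001, -1.0]]
ft_force: [0.4, 0.1, 0.2]
grip_width: 0.2
jig [-159.2  -86.1] z 99.4 yaw -0.002 Fjig [0.4 0.1 0.2] w 0.2 t 19.25 j [-0.22 -0.03  2.12 -0.    1.06  1.23]
narrow_centre ['top'] [582.4  92.9] 0.093 res 0.137
square_centre ['top'] [588.6  41.1] 0.103 res 0.098
end_centre ['top'] [592.9 -29.4] 0.137 res 0.01
fence ['top'] [610.9 117.2] 0.109 res 0.038
stop ['top'] [607.8 115.7] 0.141 res 0.015
narrow_centre [-27.8 -18.6] -0.028
square_centre [-28.  -70.8] -0.018
end_centre [ -32.2 -141.2] 0.016
fence [3.3 2.1] -0.012
stop [0.1 1. ] 0.02
```

View pics/c_top.png

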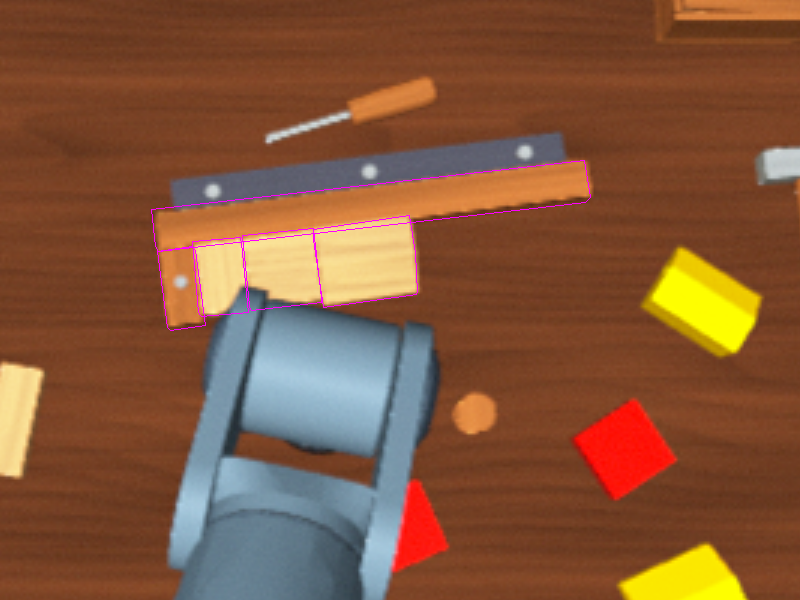

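View pics/c_raw.png

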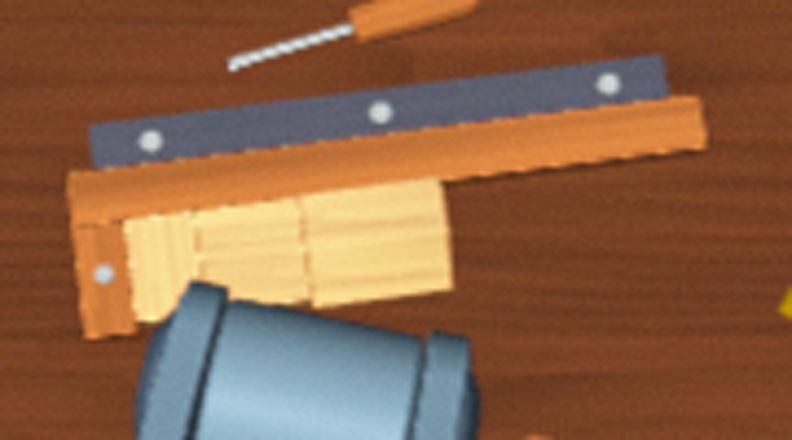

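The row is closed and flush at the fence. The fits partly covered by the arm scatter by 2–3 mm. Now the tilted approach for the diagonal push.

```bash
cat >> g.py <<'E'
def goT(jx,jy,z,th):
    st=get_state();R=np.array(st["orientation"]);w=fromjig((jx,jy));y=J[2];t=np.radians(th)
    B=np.array([[np.cos(y),np.sin(y),0],[np.sin(y),-np.cos(y),0],[0,0,-1.]])
    T=B@cv2.Rodrigues(np.array([0,t,0.]))[0]
    print("shift cm",np.round(R.T@(np.array([*w,z])-st["ee_pos"])/10,2),"rot",np.round(np.degrees(cv2.Rodrigues(R.T@T)[0].ravel()),1))
def tilt():
    R=np.array(get_state()["orientation"]);print("tilt",np.round(np.degrees(np.arctan2(np.hypot(R[0,2],R[1,2]),-R[2,2])),1))
E
python3 -c "
from g import *
goT(-90,-140,70,30)"
```

```text
shift cm [7.04 5.57 2.58] rot [-0.1 30.7  0. ]
```

```bash
python3 -m jog '[0,2,0,0,8,0,0, 1,4,0,0,16,0,0, 3,5.6,1,0,24,0,0, 5,5.6,2,0,30.7,0,0, 7,5.6,2.6,0,30.7,0,0, 7,5.6,2.6,0,30.7,0,0, 7,5.6,2.6,0,30.7,0,0]'; python3 -c "
from g import *
where();tilt();goT(-66,-140,34,30)"
```

```text
clock: 20.3
ee_pos: [535.1, -35.2, 69.5]
orientation: [[0.86, 0.123, 0.495], [0.106, -0.992, 0.063], [0.499, -0.002, -0.867]]
ft_force: [-0.5, -0.4, -0.0]
grip_width: 0.3
jig [ -90.3 -140. ] z 69.5 yaw 0.001 Fjig [-0.6 -0.3 -0. ] w 0.3 t 20.3 j [-0.4  -0.02  2.26  0.54  0.51  0.62]
tilt 29.9
shift cm [0.34 0.01 4.29] rot [-0.1  0.1  0.1]
```

```bash
python3 -m jog '[0.2,0,2,0,0,0,0, 0.3,0,4.3,0,0,0,0, 0.3,0,4.3,0,0,0,0, 0.3,0,4.3,0,0,0,0]'; python3 -c "
from g import *
where();tilt()
print('normal step 1cm in tool axes:');st=get_state();R=np.array(st['orientation']);d=np.array([np.cos(J[2]),np.sin(J[2]),-1])/2**.5;print(np.round(R.T@d,2))
p=snap('wrist');cv2.imwrite('pics/w12.png',p['pixels'])
p=snap('scene');cv2.imwrite('pics/s12.png',cv2.resize(p['pixels'][120:280,220:420],None,fx=3.5,fy=3.5,interpolation=cv2.INTER_CUBIC))"
```

```text
clock: 20.7
ee_pos: [558.6, -31.8, 33.9]
orientation: [[0.86, 0.124, 0.494], [0.106, -0.992, 0.063], [0.498, -0.002, -0.867]]
ft_force: [0.3, -0.2, -0.2]
grip_width: -0.1
jig [ -66.5 -139.5] z 33.9 yaw 0.002 Fjig [ 0.3 -0.2 -0.2] w -0.1 t 20.7 j [-0.37  0.12  2.2   0.62  0.42  0.56]
tilt 29.9
normal step 1cm in tool axes:
[0.26 0.   0.97]
```

View pics/w12.png

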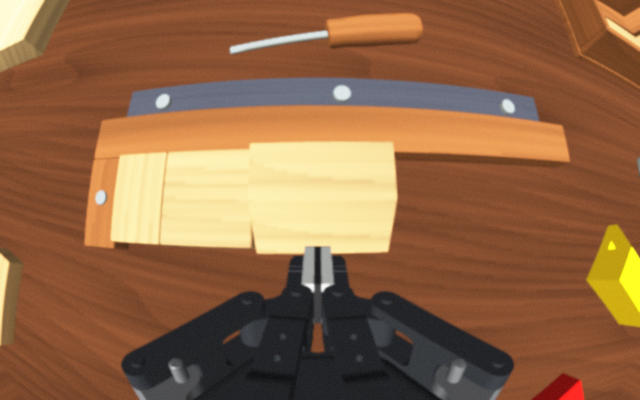

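View pics/s12.png

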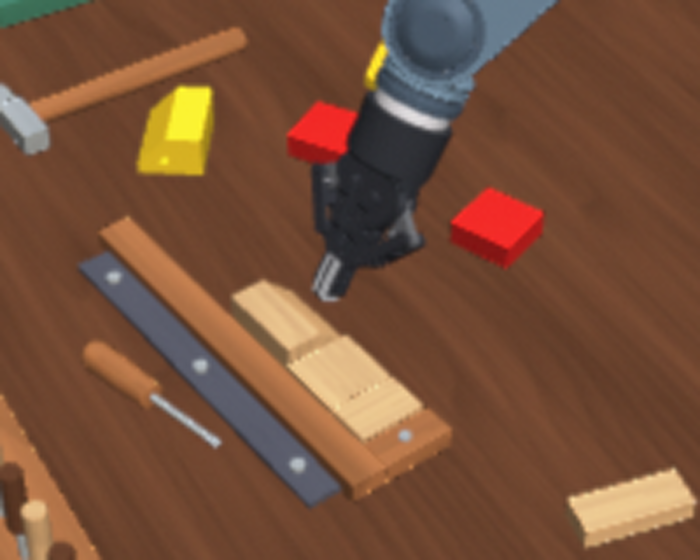

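The tip stands off the middle of the bevel (318,250) and the row is closed. Advancing along the bevel normal.

```bash
python3 -m jog '[0.2,0,0.6,0,0,0,0, 0.3,0,1.1,0,0,0,0, 0.4,0,1.4,0,0,0,0, 0.4,0,1.55,0,0,0,0, 0.45,0,1.7,0,0,0,0, 0.45,0,1.7,0,0,0,0]'; python3 -c "
from g import *
where();tilt()"
```

```text
clock: 21.4
ee_pos: [571.5, -30.7, 22.3]
orientation: [[0.859, 0.123, 0.496], [0.106, -0.992, 0.062], [0.5, -0.001, -0.866]]
ft_force: [0.5, -0.4, 0.1]
grip_width: 0.2
jig [ -53.5 -140. ] z 22.3 yaw 0.002 Fjig [ 0.4 -0.5  0.1] w 0.2 t 21.4 j [-0.36  0.17  2.17  0.64  0.4   0.54]
tilt 30.0
```

```bash
python3 -m jog '[0.05,0,0.2,0,0,0,0, 0.1,0,0.35,0,0,0,0, 0.1,0,0.35,0,0,0,0]'; python3 -c "
from g import *
where();tilt()"
```

```text
clock: 21.7
ee_pos: [573.1, -30.4, 21.3]
orientation: [[0.859, 0.126, 0.496], [0.108, -0.992, 0.064], [0.5, -0.001, -0.866]]
ft_force: [-38.8, -3.5, 43.3]
grip_width: 0.1
jig [ -51.9 -139.9] z 21.3 yaw 0.004 Fjig [-39.    1.2  43.3] w 0.1 t 21.7 j [-0.36  0.18  2.17  0.64  0.4   0.54]
tilt 30.0
```

58 N is too much (stiff arm). Easing off to about 12 N.

```bash
python3 -m jog '[0.01,0,0.04,0,0,0,0, 0.01,0,0.04,0,0,0,0]'; python3 -c "
from g import *
where()"
```

```text
clock: 21.9
ee_pos: [572.8, -30.5, 21.7]
orientation: [[0.859, 0.126, 0.495], [0.109, -0.992, 0.064], [0.5, -0.001, -0.866]]
ft_force: [-18.1, -2.2, 19.1]
grip_width: 0.2
jig [ -52.3 -139.9] z 21.7 yaw 0.005 Fjig [-18.3  -0.   19.1] w 0.2 t 21.9 j [-0.36  0.18  2.17  0.64  0.4   0.54]
```

```bash
python3 -m jog '[0,0,0.02,0,0,0,0, 0,0,0.02,0,0,0,0, 0,0,0.02,0,0,0,0]'; python3 -c "
from g import *
where()"
```

```text
clock: 22.2
ee_pos: [572.7, -30.5, 21.8]
orientation: [[0.859, 0.127, 0.495], [0.109, -0.992, 0.064], [0.5, -0.001, -0.866]]
ft_force: [-9.6, -2.1, 10.8]
grip_width: -0.0
jig [ -52.4 -139.9] z 21.8 yaw 0.005 Fjig [-9.8 -0.9 10.8] w -0.0 t 22.2 j [-0.36  0.18  2.17  0.64  0.4   0.54]
```

About 14.5 N at 45°, holding. Checking steadiness and the row.

```bash
python3 -c "
from g import *
for i in range(6):
    p=snap('wrist')
    if i%2: where()
cv2.imwrite('pics/w13.png',p['pixels'])
p=snap('scene');cv2.imwrite('pics/s13.png',cv2.resize(p['pixels'][150:270,240:390],None,fx=4.8,fy=4.8,interpolation=cv2.INTER_CUBIC))
q=snap('top');cv2.imwrite('pics/t13.png',cv2.resize(q['pixels'][125:225,240:420],None,fx=4.4,fy=4.4,interpolation=cv2.INTER_CUBIC));where()"
```

```text
jig [ -52.4 -139.9] z 21.8 yaw 0.005 Fjig [-9.4 -0.3 10.2] w -0.1 t 22.3 j [-0.36  0.18  2.17  0.64  0.4   0.54]
jig [ -52.4 -139.9] z 21.8 yaw 0.006 Fjig [-9.5 -0.3 10. ] w 0.2 t 22.4 j [-0.36  0.18  2.17  0.64  0.4   0.54]
jig [ -52.4 -139.9] z 21.8 yaw 0.006 Fjig [-10.   -0.4   9.2] w -0.0 t 22.5 j [-0.36  0.18  2.17  0.64  0.4   0.54]
jig [ -52.4 -139.9] z 21.8 yaw 0.005 Fjig [-8.8 -0.   9.8] w -0.6 t 22.6 j [-0.36  0.18  2.17  0.64  0.4   0.54]
```

View pics/w13.png

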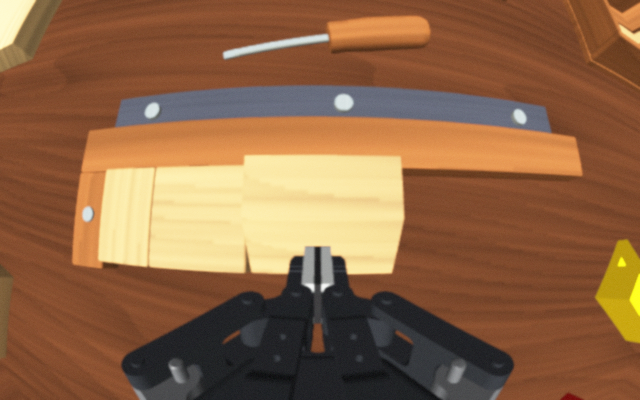

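View pics/s13.png

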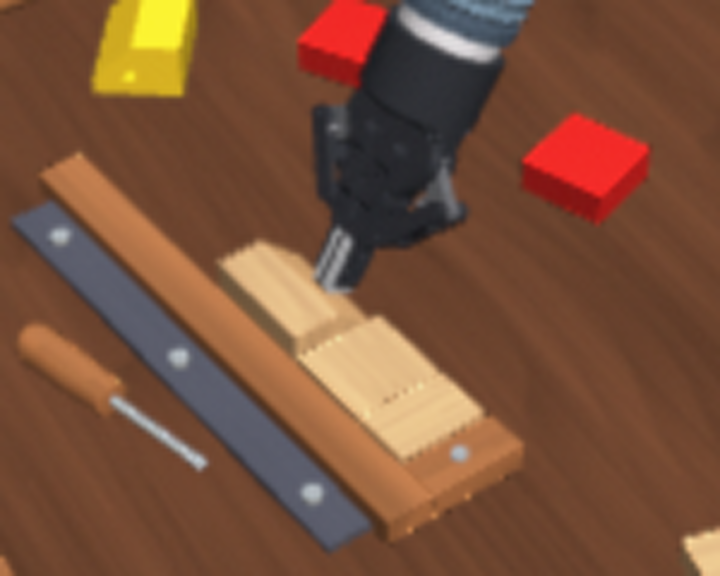

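View pics/t13.png

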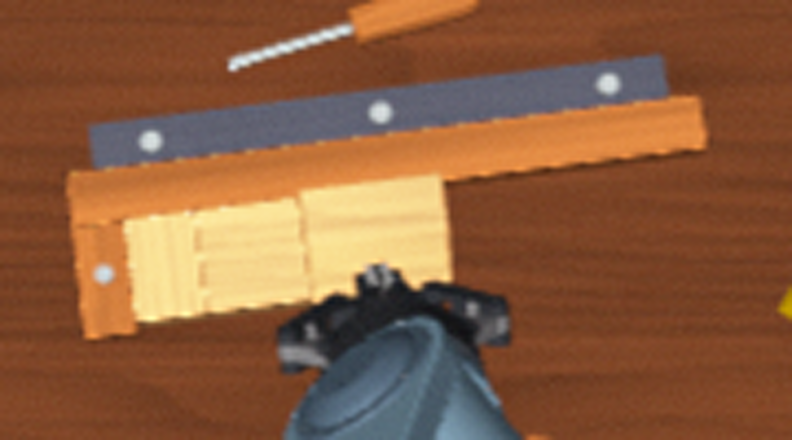

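The row is closed and flush in all three views: blocks at (125,215), (198,220) and (322,215) in the wrist picture. The push is steady at about 9.5 N toward the fence and 10 N down. Handing in.

```bash
python3 -c "
from g import *
print(close_job());where()"
```

```text
the job is handed in; nothing more can be done
None
the job is handed in; nothing more can be done
```

The three wooden blocks are in a closed row in the corner jig: narrow at the stop, then square, then the end block with its bevel facing the robot. I handed the job in at about 22.6 s while still holding the diagonal push; no verdict was reported.

**What I did:**
- I gripped the narrow and square blocks, set each against the fence, and pushed the pair into the stop.
- I pushed the end block to the fence and slid it up to the pair at about 17 N.
- I pressed on the middle of the bevel with the closed fingers tilted 30°.

**What the last checks showed:**
- **Push:** over the last 0.3 s it was steady at 9–10 N toward the fence and 9–10 N down, about 14 N in total, with no movement of the tool. The forces on the fence and bench were not measured separately.
- **Row:** it looked closed and flush in all three cameras. Flushness of the plain blocks was judged from the press contact (tool at x = -71.0 mm at 19 N, matching the end block's) and the pictures.
- **Bystanders:** none was touched.

**What disagreed or went wrong:**
- Backing off before the jaws opened had dragged the two plain blocks about 3 mm off the fence. I noticed it in a top view and pressed them flush again.
- The last mask fits, partly hidden by the arm, scattered 2–3 mm around the expected places, so I did not rely on them.
- The first diagonal contact briefly reached about 58 N at the wrist, below the 120 N limit. I eased off at once.

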